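# Tighten the recessed clamp nut of a came mill

### The job

The clamp nut at the bottom of the lead-came mill's deep bore has worked loose. Take the T-handled socket key out of its wooden stand, seat it fully over the nut, feeling gently for the nut's square because you cannot know how it is turned, and tighten the nut clockwise (seen from above) until it comes up against its stop, without forcing it. Leave the key standing fully seated on the tightened nut, and leave everything else on the bench where it is.

Things in the scene. Friction and masses are not known exactly. Their poses are not given: they have to be found in the camera images.
- mill: Fixed lead-came mill: a grey cast block 84 x 84 mm and 73 mm tall on a dark base plate 130 x 120 x 12 mm, 85 mm high in all, with small round axle bosses on two sides (y). A round vertical bore 54 mm wide and 73 mm deep goes down the middle of the block. Origin: centre of the underside, on the bore's axis; z up; x and y along the sides of the block.
- bore_mouth (a point): Centre of the bore's mouth, on top of the block (85 mm above the bench). The key's square foot, corners 23 mm from its axis, goes down the bore with 3 to 4 mm to spare all round; its socket has only 1.5 mm to spare all round on the nut.
- bore_floor (a point): Centre of the bore's flat floor (12 mm above the bench, 73 mm below the mouth). The square nut stands on it, centred on the bore: 22 x 22 mm, its top 14.5 mm above the floor, with a 12 mm round stub 4 mm higher on its axis.
- nut (a joint): How far the nut has been turned from loose, rad, clockwise seen from above: 0 loose, 0.60 hard against its stop; starts between 0 and 0.15, stays where left. Turning takes about 0.2 N m; at the stop it rises steeply, and beyond about 0.4 N m is forcing it. At reading q its sides are turned clockwise from the mill's x and y axes by q plus an offset between -0.4 and +0.4 rad that differs each time and is not measured.
- key_handle (a point): The T-handled socket key, loose, 0.28 to 0.44 kg, standing upright in its stand: this point is the centre of its cross bar, 126 mm above the key's foot. The bar is a flat-sided steel bar 80 mm long (along x of this frame), 14 mm wide (y), 20 mm tall, on a round shaft of 14 mm. z is the key's axis, up.
- key_foot (a point): Centre of the key's open lower end, 126 mm below key_handle: a square socket, outside 33 mm, inside 25 mm and 24 mm deep, sides along x and y of this frame (the bar lies along x). Fits the nut at any quarter turn with about 0.14 rad of play either way. Seated, the foot is at the bore's floor; resting on top of the nut, when the squares do not agree, it is 14.5 mm higher.
- stand: Fixed square wooden stand, 66 x 66 mm and 55 mm tall on a 100 x 90 x 8 mm foot, with an open square pocket 37 x 37 mm in which the key stands. Origin: centre of the underside; z up.
- jar: Bystander: closed amber glass jar, 60 mm wide, 70 mm tall, standing beside the mill. Origin: centre of the underside.
- hammer: Bystander: hammer lying on the bench.
- lead_block: Bystander: dark metal weight, 40 x 60 x 30 mm.
Not all that is in view belongs to the job. Of the things shaped like the mill, the grey one is meant.

How it is judged (in metres and radians):
On the way, in this order (a step that is already met when the one before it is completed fails the run):
1. the key is seated over the nut in the bore, its foot within 6 mm of the bore's floor, while the nut is still short of its stop (z of key_foot in the frame of bore_floor below 0.006 m and horizontal distance between key_foot and bore_floor below 0.005 m and value of joint nut below 0.5 rad), for 0.1 s.
2. the nut is turned up to its stop with the key seated on it (value of joint nut above 0.56 rad and z of key_foot in the frame of bore_floor below 0.006 m and horizontal distance between key_foot and bore_floor below 0.005 m), for 0.1 s.
At the end, for the whole second after the job is handed in: The nut is turned to at least 0.56 rad (its stop is at 0.60); the key, released, stands in the bore on the nut, upright within 0.15 rad, its foot within 6 mm above the bore's floor and 6 mm of the bore's axis (value of joint nut above 0.56 rad and z of key_foot in the frame of bore_floor below 0.006 m and horizontal distance between key_foot and bore_floor below 0.006 m and angle between key_handle's own z axis and vertical below 0.15 rad and contact force between key and the fingers below 0.1 N); the robot touches nothing.
It fails at once if the key is forced against the nut, the bore or the mill with more than 60 N (contact force between key and mill above 60 N).
It fails at once if the jar, the hammer or the metal weight is shifted more than 20 mm (distance of any of jar, hammer, lead_block from where it was at the start of the episode above 0.02 m).
It also fails if it takes over 72 s, if anything falls off the work surface, if the arm or the gripper's body presses on something with over 40 N, if the wrist force passes 120 N, or if a joint passes its speed limit or range.

### The arm

A 6-joint arm with a two-finger parallel gripper is mounted at the origin on the work surface. World frame = base frame: x ahead of the robot, y to its left, z up, the work surface at z = 0. Lengths are in m, angles in degrees, forces in N, time in s.
With the tool pointing down it reaches from about 0.275 to 0.75 m from the base axis. Payload 10.2 kg.
Tool frame: the origin (TCP) lies between the finger pads; the fingertips stand r.tcp_to_tips ahead of it and the grasp point (between the pads) is the TCP (r.tcp_to_tips is the distance from the TCP to the fingertips, in m); z points along the fingers, y is the direction in which the jaws open and shut (so a half turn about z gives the same grasp; the last joint's range is limited). The gripper opens to 85 mm and grips with 20 to 120 N. Pads are 22 mm wide; open, the fingers measure 114 mm over their backs; the gripper's body (76 mm by 85 mm) begins 54 mm behind the grasp point. The pads swing forward as they close: fully open they stand 13 mm farther back than shut.
Start: joints at [-84.248, 17.928, 85.812, -0, 76.261, -12.8], TCP at [0.167, -0.498, 0.25] pointing down, gripper open.
Joint ranges: [-168.41, 168.41], [-55.51, 124.54], [10.69, 146.95], [-70.63, 250.63], [1, 178], [-165.06, 165.06]. Speed limits (degrees/s): [136.94, 136.94, 172.46, 180, 180, 180].

### API

Orientations are given as [roll, pitch, yaw] about the fixed x, y, z axes, in that order (R = Rz(yaw) Ry(pitch) Rx(roll)).
In Python, from cell import r gives the robot as it stands. The module is installed in compiled form; this text tells all that it offers.
- The arm moves only by the shell command python3 -m handwheel 'ROWS' [FORCE]. ROWS is a JSON object of lists of equal length, an entry for each row: "claw": the opening in per cent of the stroke, from 0 (shut) to 100 (fully open); "delta_pos": the shift along the tool's x, y, z in cm, a list of three; "angular": the turn, a rotation vector about the tool's x, y, z in degrees, a list of three. A call has 1 to 8 rows; each row is the pose to reach, as a shift and turn from the pose commanded when the call began, along the tool's axes at that moment; what a row does not reach only later rows make up. A row lasts 1/8 s, in which the tool goes at most 62.5 mm and 10.7 degrees, less where a joint would pass 70% of its speed; a pose out of reach is approached as far as the arm can. A call with a gripper value outside its range is refused whole. The fingers move at their own pace and stop on an object; FORCE is the grip in N (left out, the last holds). Time passes only in rows, so rows that repeat a pose let the fingers close. It gives the time, the measured TCP pose, the force and the opening at its end, in the units of the state.
- r.sense(): the state, without advancing time (a new reading comes with each control period).
- r.grab_frame(name): name is "scene" or "top" or "wrist"; returns (picture, depth): 384x512x3 uint8, red, green, blue; 384x512 float32, m along the optical axis (not along the pixel's ray), 0 where there is no reading.
- r.get_calibration(name): a dict with "fx", "fy", "cx", "cy" (pixels), "k1" (the pictures are not rectified: a ray, as slopes to the right and down, at radius r is drawn at 1 + k1 r^2 times it, then the intrinsics apply), "position" and "rotation" of the camera in the world. Camera axes: x right, y down, z forward; pixel columns grow to the right and rows downward; lengths in m; the calibration is good to about 2 mm. A picture is of the moment at which its call begins: read the wrist's pose just before it. get_calibration takes no time and is no camera call; for the wrist camera it gives the pose at the moment of the call.
- r.job_done(): hands the job in, once; it reports no verdict.
The state is a dict: "t": time; "joint_positions": joint angles; "qd": joint speeds; "joint_efforts": joint torques, N m; "ee_pos": TCP position; "eef_rot": TCP orientation; "contact_force": force on the tool from outside, world axes, zero at the start; "wrist_torque": the same for the moment, N m; "width": finger opening in m.
Only numpy, scipy, OpenCV 4.12 (cv2) and the standard library are available. Lean on these libraries where they do the work, as an engineer would, in place of code of your own. Each camera call takes 0.05 s, during which the arm holds its last target. There are 200 camera calls.

## Working session

There is one attempt and no reset: what is moved stays moved. The work goes in short steps, Python scripts to look and compute and a shell command to move; the robot and the scene stay as the last step left them, time stands still between calls to the robot, and variables do not carry over. Pictures are saved under pics/ and viewed, about 8 in all and at most 12, crops included, and the job is handed in when it is done.

```bash
mkdir -p pics; cat > h.py <<'E'
import numpy as np, cv2, json
from cell import r
def save(name,fn):
    p,d=r.grab_frame(name); cv2.imwrite('pics/'+fn+'.png',p[:,:,::-1]); np.savez('pics/'+fn+'.npz',p=p,d=d,c=np.array([json.dumps({k:(np.asarray(v).tolist()) for k,v in r.get_calibration(name).items()})]))
def load(fn):
    z=np.load('pics/'+fn+'.npz'); return z['p'],z['d'],{k:np.array(v) for k,v in json.loads(str(z['c'][0])).items()}
def ray(c,u,v):
    K=np.array([[c['fx'],0,c['cx']],[0,c['fy'],c['cy']],[0,0,1.]])
    p=cv2.undistortPoints(np.array([[[u,v]]],float),K,np.array([c['k1'],0,0,0.]))[0,0]
    return np.array([p[0],p[1],1.])
def atz(c,u,v,z):
    d=c['rotation']@ray(c,u,v); return c['position']+d*(z-c['position'][2])/d[2]
def pt(c,d,u,v):
    return c['position']+c['rotation']@(ray(c,u,v)*d[int(v),int(u)])
def cloud(c,d):
    vv,uu=np.mgrid[0:384,0:512]
    K=np.array([[c['fx'],0,c['cx']],[0,c['fy'],c['cy']],[0,0,1.]])
    p=cv2.undistortPoints(np.stack([uu,vv],-1).reshape(-1,1,2).astype(float),K,np.array([c['k1'],0,0,0.]))[:,0]
    P=np.c_[p,np.ones(len(p))]*d.reshape(-1,1)
    return (P@c['rotation'].T+c['position']).reshape(384,512,3)
E
python3 - <<'E'
from h import *
print(r.sense(), r.tcp_to_tips)
save('scene','s0'); save('top','t0')
a=cv2.imread('pics/s0.png');b=cv2.imread('pics/t0.png')
cv2.imwrite('pics/both.png',cv2.resize(np.vstack([a,b]),(800,1200))[:, :])
for n in('s0','t0'): print({k:v.round(3).tolist() for k,v in load(n)[2].items()})
E
```

```text
{'t': 0.0, 'joint_positions': array([-8.42441213e+01,  1.79579074e+01,  8.58557153e+01,  9.86252427e-04,
        7.62597163e+01, -1.27980929e+01]), 'qd': array([-0.01455177, -0.01157993, -0.00861074,  0.00066431,  0.18981442,
       -0.0548206 ]), 'joint_efforts': array([-6.59196780e-05, -4.12264323e+01, -2.59745711e+01, -1.85056447e-04,
        4.10642795e-03, -6.31319210e-06]), 'ee_pos': array([ 0.16703704, -0.49746585,  0.24973757]), 'eef_rot': array([-1.79928695e+02, -1.71796996e-02,  1.85537261e+01]), 'contact_force': array([ 0.03649675, -0.12413405, -0.57848342]), 'wrist_torque': array([ 0.04436233, -0.00046918,  0.07200459]), 'width': 0.08546907960858696} 0.019
{'fx': 380.074, 'fy': 380.074, 'cx': 253.983, 'cy': 193.797, 'k1': -0.126, 'position': [0.828, 0.549, 0.695], 'rotation': [-133.161, 0.565, 150.954]}
{'fx': 348.139, 'fy': 348.139, 'cx': 256.651, 'cy': 192.918, 'k1': -0.017, 'position': [0.471, 0.004, 0.931], 'rotation': [-175.666, -0.111, -88.57]}
```

View pics/s0.png

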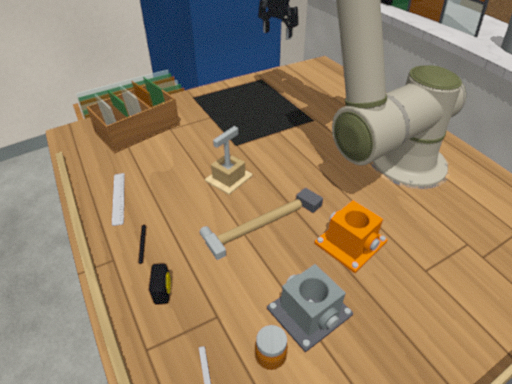

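View pics/t0.png

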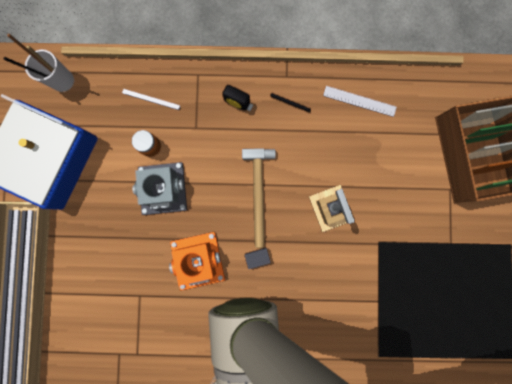

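The scene view shows the key in its stand at scene (228,155) / top (335,207). The grey mill is at scene (313,300) / top (161,188). An orange mill-shaped decoy stands at scene (352,232) / top (196,262). The grey one fits the description, with the jar beside it at top (145,143). Next I'll get metric positions from both depth views.

```bash
python3 - <<'E'
s=open('h.py').read()
s=s.replace("    z=np.load('pics/'+fn+'.npz'); return z['p'],z['d'],{k:np.array(v) for k,v in json.loads(str(z['c'][0])).items()}",
"""    z=np.load('pics/'+fn+'.npz'); c={k:np.array(v) for k,v in json.loads(str(z['c'][0])).items()}
    if c['rotation'].size==3: c['rotation']=Rotation.from_euler('xyz',c['rotation'],degrees=True).as_matrix()
    return z['p'],z['d'],c""").replace("import numpy","from scipy.spatial.transform import Rotation\nimport numpy",1)
open('h.py','w').write(s)
from h import *
for n,mk,kk in(('s0',(313,300),(228,135)),('t0',(161,188),(343,205))):
    p,d,c=load(n); C=cloud(c,d)
    m=pt(c,d,*mk);
    if n=='s0': m=atz(c,*mk,.085)
    k=atz(c,*kk,.13)
    print(n,'rough mill',m,'key',k, 'bench',pt(c,d,*( (180,200) if n=='s0' else (220,150))))
    X=C.reshape(-1,3)
    s=X[(np.hypot(*(X[:,:2]-m[:2]).T)<.08)&(abs(X[:,2]-.085)<.006)]
    rect=cv2.minAreaRect(s[:,:2].astype(np.float32)*1000); print('mill top',len(s),s[:,2].mean(),rect)
    near=X[np.hypot(*(X[:,:2]-k[:2]).T)<.08]
    print(np.histogram(near[:,2],bins=np.arange(-.01,.17,.01)))
    s=near[near[:,2]>.115]; print('bar',len(s),np.percentile(s[:,2],[50,90]),cv2.minAreaRect(s[:,:2].astype(np.float32)*1000))
    s=near[abs(near[:,2]-.055)<.005]; 
    if len(s): print('stand',len(s),s[:,2].mean(),cv2.minAreaRect(s[:,:2].astype(np.float32)*1000))
a=cv2.imread('pics/s0.png'); b=cv2.imread('pics/t0.png')
f=lambda i,x,y:cv2.resize(i[y:y+90,x:x+120],(480,360),interpolation=cv2.INTER_CUBIC)[:, :400]
cv2.imwrite('pics/crop1.png',cv2.resize(np.vstack([np.hstack([f(a,255,255),f(a,175,110)]),np.hstack([f(b,110,140),f(b,285,165)])]),(800,600)))
E
```

```text
s0 rough mill [0.56139684 0.27799125 0.085     ] key [ 0.49034835 -0.21046977  0.13      ] bench [ 0.65640009 -0.17649718  0.00145984]
mill top 1294 0.0847908252272888 ((547.2928466796875, 259.3765869140625), (86.11187744140625, 85.28543853759766), 7.5631208419799805)
(array([134, 661, 126,  86,  93, 139, 325,  17,  13,  16,  16,  17,  17,
        17,  57, 128,  36]), array([-0.01,  0.  ,  0.01,  0.02,  0.03,  0.04,  0.05,  0.06,  0.07,
        0.08,  0.09,  0.1 ,  0.11,  0.12,  0.13,  0.14,  0.15,  0.16]))
bar 245 [0.14440832 0.15026789] ((505.18646240234375, -190.84413146972656), (81.45964813232422, 15.086155891418457), 20.073741912841797)
stand 325 0.05504158775812888 ((504.42742919921875, -192.5463409423828), (68.81171417236328, 68.73077392578125), 21.170747756958008)
t0 rough mill [0.54580754 0.25270153 0.0306909 ] key [ 0.50879173 -0.19565648  0.13      ] bench [ 6.55677227e-01  1.06136985e-01 -5.50880994e-04]
mill top 837 0.08447995552579818 ((548.72021484375, 257.3368835449219), (84.58711242675781, 85.33128356933594), 7.470947265625)
(array([ 837, 1084,   53,   24,   21,  135,  322,    7,    5,    6,    6,
          5,    6,    3,   28,  140,  110]), array([-0.01,  0.  ,  0.01,  0.02,  0.03,  0.04,  0.05,  0.06,  0.07,
        0.08,  0.09,  0.1 ,  0.11,  0.12,  0.13,  0.14,  0.15,  0.16]))
bar 285 [0.14957055 0.15151613] ((507.44677734375, -195.25135803222656), (79.53349304199219, 14.99445915222168), 20.997953414916992)
stand 322 0.054313411912169374 ((507.187744140625, -194.56393432617188), (66.04791259765625, 66.99468994140625), 21.344514846801758)
```

View pics/crop1.png

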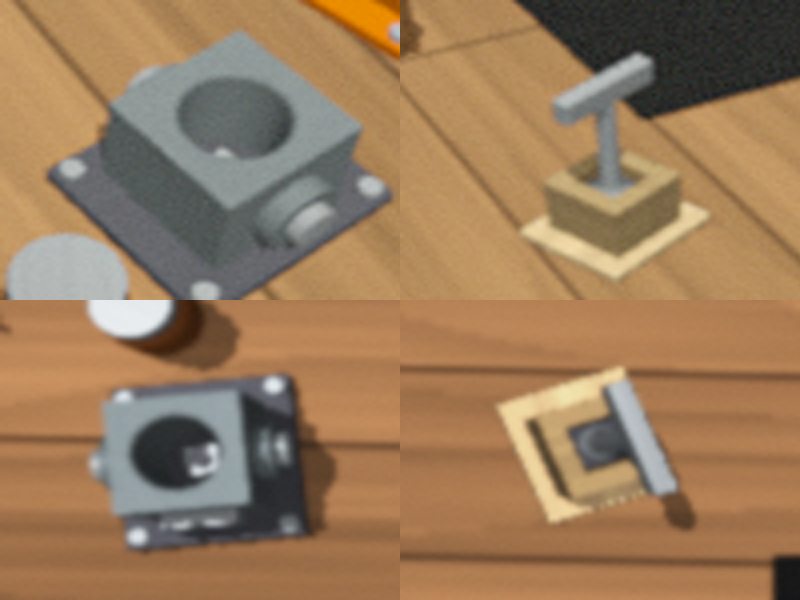

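The crop confirms the grey mill: the nut shows in its bore (lower left), and the orange one stays out. The key's bar runs at world yaw of about 21°, and the key is at about (0.507, -0.194) with the bar's top near z 0.15. I'll move above the key first.

```bash
cat >> h.py <<'E'
def go(x,y,z,yaw):
    s=r.sense(); R=Rotation.from_euler('xyz',s['eef_rot'],degrees=True)
    T=Rotation.from_euler('xyz',[180,0,yaw],degrees=True)
    print('cm',(R.inv().apply(np.array([x,y,z])-s['ee_pos'])*100).round(2),'deg',(R.inv()*T).as_rotvec(degrees=True).round(2),'|',s['ee_pos'].round(4),s['eef_rot'].round(2),'F',s['contact_force'].round(1),'M',s['wrist_torque'].round(2),'w',round(s['width'],4),'t',round(s['t'],2))
E
python3 -m handwheel '{"claw":[100,100,100,100,100,100,100,100],"delta_pos":[[41.9,-18,0],[41.9,-18,0],[41.9,-18,0],[41.9,-18,0],[41.9,-18,0],[41.9,-18,0],[41.9,-18,0],[41.9,-18,0]],"angular":[[0,0,-2.5],[0,0,-2.5],[0,0,-2.5],[0,0,-2.5],[0,0,-2.5],[0,0,-2.5],[0,0,-2.5],[0,0,-2.5]]}' 40
python3 - <<'E'
from h import *
go(.507,-.194,.25,21)
E
```

```text
t: 1.1
ee_pos: [0.5086, -0.1912, 0.2498]
eef_rot: [-180.0, 0.0, 21.3]
contact_force: [0.2, -0.0, 0.6]
width: 0.0852
cm [-0.25  0.2  -0.02] deg [-0.05  0.01  0.26] | [ 0.5086 -0.1912  0.2498] [-1.7995e+02  1.0000e-02  2.1260e+01] F [ 0.2 -0.   0.6] M [-0.05  0.05 -0.08] w 0.0852 t 1.1
```

```bash
python3 - <<'E'
from h import *
save('wrist','w0'); p,d,c=load('w0'); print({k:v.round(3).tolist() for k,v in c.items()})
X=cloud(c,d).reshape(-1,3)
n=X[(np.hypot(X[:,0]-.507,X[:,1]+.194)<.06)&(X[:,2]>.13)&(X[:,2]<.17)&(d.reshape(-1)>0)]
print(len(n),np.percentile(n[:,2],[10,50,90]) if len(n) else '', cv2.minAreaRect(n[:,:2].astype(np.float32)*1000) if len(n) else '')
go(.507,-.194,.25,21)
E
```

```text
{'fx': 267.638, 'fy': 267.638, 'cx': 252.892, 'cy': 191.913, 'k1': -0.063, 'position': [0.583, -0.161, 0.374], 'rotation': [[0.362, -0.886, -0.289], [-0.932, -0.345, -0.111], [-0.002, 0.31, -0.951]]}
1376 [0.14952944 0.15073392 0.15159046] ((505.60015869140625, -192.31674194335938), (80.072021484375, 13.841329574584961), 21.071123123168945)
cm [-0.28  0.2  -0.03] deg [-0.06 -0.    0.24] | [ 0.5088 -0.1911  0.2497] [-1.7994e+02 -1.0000e-02  2.1240e+01] F [ 0.1  1.3 -0.8] M [ 0.05 -0.04 -0.03] w 0.0852 t 1.15
```

View pics/w0.png

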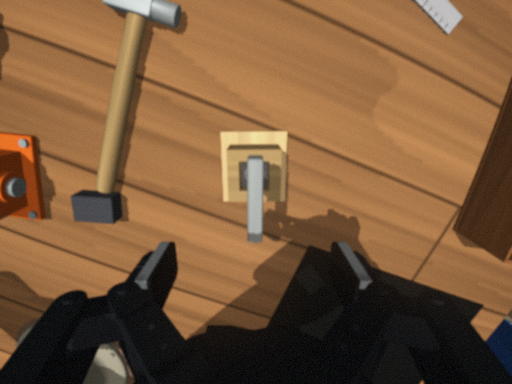

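The wrist view shows the key's bar end-on at (255,200), between the fingers. Fused estimate: (0.506, -0.193), yaw 21.1°, bar centre at z of about 0.141. I'll descend, check and close.

```bash
python3 - <<'E'
from h import *
go(.506,-.193,.140,21.1)
E
python3 -m handwheel '{"claw":[100,100,100,100,100,100],"delta_pos":[[-0.33,0.07,4],[-0.33,0.07,8],[-0.33,0.07,11],[-0.33,0.07,11],[-0.33,0.07,11],[-0.33,0.07,11]],"angular":[[0,0,0.2],[0,0,0.2],[0,0,0.2],[0,0,0.2],[0,0,0.2],[0,0,0.2]]}' 40
python3 -m handwheel '{"claw":[50,30,10,0,0,0,0,0],"delta_pos":[[0,0,0],[0,0,0],[0,0,0],[0,0,0],[0,0,0],[0,0,0],[0,0,0],[0,0,0]],"angular":[[0,0,0],[0,0,0],[0,0,0],[0,0,0],[0,0,0],[0,0,0],[0,0,0],[0,0,0]]}' 60
python3 - <<'E'
from h import *
go(.506,-.193,.140,21.1)
E
```

```text
cm [-0.33  0.08 10.97] deg [-0.06 -0.    0.14] | [ 0.5088 -0.1911  0.2497] [-1.7994e+02 -1.0000e-02  2.1240e+01] F [ 0.1  1.3 -0.8] M [ 0.05 -0.04 -0.03] w 0.0852 t 1.15
t: 1.9
ee_pos: [0.5045, -0.1962, 0.1417]
eef_rot: [179.9, -0.1, 20.8]
contact_force: [-0.2, 0.4, 0.5]
width: 0.0855
t: 2.9
ee_pos: [0.5042, -0.1956, 0.1404]
eef_rot: [-180.0, -0.0, 20.8]
contact_force: [-1.3, 1.6, 5.1]
width: 0.0135
cm [ 0.26 -0.17  0.04] deg [-0.   -0.01 -0.25] | [ 0.5042 -0.1956  0.1404] [-1.800e+02 -1.000e-02  2.085e+01] F [-1.3  1.6  5.1] M [ 0.45  0.18 -0.08] w 0.0135 t 2.9
```

```bash

python3 -m handwheel '{"claw":[0,0,0,0,0,0,0,0],"delta_pos":[[0,0,-1],[0,0,-3],[0,0,-6],[0,0,-9],[0,0,-11.5],[0,0,-11.5],[0,0,-11.5],[0,0,-11.5]],"angular":[[0,0,0],[0,0,0],[0,0,0],[0,0,0],[0,0,0],[0,0,0],[0,0,0],[0,0,0]]}'
python3 - <<'E'
from h import *
go(.548,.258,.255,90)
save('wrist','w1');save('top','t1')
go(.548,.258,.255,90)
p,d,c=load('w1'); C=cloud(c,d)
s=r.sense(); R=Rotation.from_euler('xyz',s['eef_rot'],degrees=True).as_matrix()
L=((C-s['ee_pos'])@R).reshape(-1,3); L=L[d.reshape(-1)>0]
tip=L[(abs(L[:,1])<.012)&(abs(L[:,0])<.06)&(L[:,2]>-.02)&(L[:,2]<.0)]
print('bar pts toolframe',len(tip),np.percentile(tip[:,0],[0,2,50,98,100])*1e3,np.percentile(tip[:,2],[5,50,95])*1e3)
K=np.array([[c['fx'],0,c['cx']],[0,c['fy'],c['cy']],[0,0,1.]])
for q in([0,0,0],[.04,0,-.01],[-.04,0,-.01]):
    P=c['rotation'].T@(s['ee_pos']+R@np.array(q)-c['position']); print(cv2.projectPoints(P[None],np.zeros(3),np.zeros(3),K,np.array([c['k1'],0,0,0.]))[0].ravel())
a=cv2.imread('pics/w1.png'); cv2.imwrite('pics/w1c.png',cv2.resize(a[150:384,130:400],(800,600)))
E
```

```text
t: 3.9
ee_pos: [0.5038, -0.1954, 0.254]
eef_rot: [-179.9, 0.1, 20.8]
contact_force: [-0.3, -0.4, -3.4]
width: 0.0129
cm [ 20.27 -40.8   -0.05] deg [ -0.14   0.   -69.15] | [ 0.5038 -0.1954  0.254 ] [-1.7989e+02  8.0000e-02  2.0850e+01] F [-0.3 -0.4 -3.4] M [ 0.01 -0.03  0.02] w 0.0129 t 3.9
cm [ 2.026e+01 -4.082e+01 -2.000e-02] deg [ -0.09   0.   -69.15] | [ 0.504  -0.1955  0.2545] [-1.7993e+02  5.0000e-02  2.0850e+01] F [ 0.1 -0.4 -2.8] M [ 0.02 -0.02 -0.01] w 0.0129 t 4.0
bar pts toolframe 4667 [-37.08242094 -33.33186958  10.76489853  41.70163954  42.36138686] [-18.34702114 -10.33715471  -6.55774403]
[255.72318097 261.46145292]
[256.24959006 196.92556996]
[255.59690778 333.45952173]
```

View pics/w1c.png

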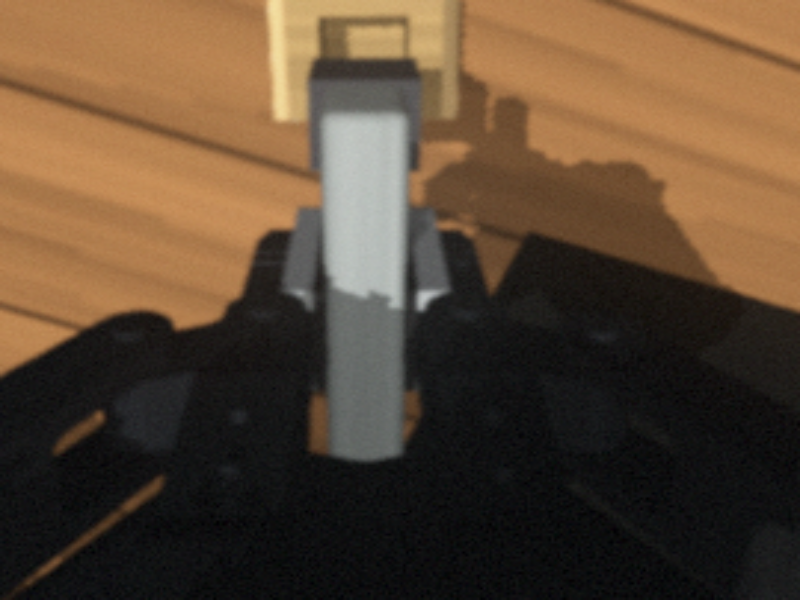

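The bar is held squarely, with the socket visible below it. In the tool frame it spans x -37.1…+42.4 mm, so the key's axis sits +2.6 mm along tool x, at TCP height. Now I'll carry it beside the mill at yaw ~97° (a quarter-turn variant that leaves room clockwise), where the wrist camera is above the bore.

```bash

python3 -m handwheel '{"claw":[0,0,0,0,0,0,0,0],"delta_pos":[[2,-3.6,0],[4.6,-8.2,0],[7.2,-12.9,0],[9.8,-17.6,0],[12.4,-22.3,0],[15,-27,0],[17,-30.5,0],[18.3,-32.9,0]],"angular":[[0,0,-9],[0,0,-19],[0,0,-29],[0,0,-39],[0,0,-49],[0,0,-59],[0,0,-69],[0,0,-76]]}'
python3 -m handwheel '{"claw":[0,0,0,0],"delta_pos":[[0,0,0],[0,0,0],[0,0,0],[0,0,0]],"angular":[[0,0,0],[0,0,0],[0,0,0],[0,0,0]]}'
python3 - <<'E'
from h import *
go(.558,.177,.255,97)
save('wrist','w2')
s=r.sense(); p,d,c=load('w2'); C=cloud(c,d); X=C.reshape(-1,3)[d.reshape(-1)>0]
g=X[(np.hypot(X[:,0]-.548,X[:,1]-.258)<.075)&(abs(X[:,2]-.085)<.005)]
print('top',len(g),g[:,2].mean(),cv2.minAreaRect(g[:,:2].astype(np.float32)*1000))
# bore rim: mask of below-top pixels inside
b=(np.hypot(C[...,0]-.548,C[...,1]-.258)<.035)
H=np.histogram(C[b][:,2],bins=np.arange(0,.1,.005)); print(H[0])
n=C[b]; n=n[(n[:,2]>.020)&(n[:,2]<.036)&(np.hypot(n[:,0]-.548,n[:,1]-.258)<.022)]; print('nut',len(n),cv2.minAreaRect(n[:,:2].astype(np.float32)*1000) if len(n) else '')
K=np.array([[c['fx'],0,c['cx']],[0,c['fy'],c['cy']],[0,0,1.]])
P=c['rotation'].T@(np.array([.548,.258,.03])-c['position']); u,v=cv2.projectPoints(P[None],np.zeros(3),np.zeros(3),K,np.array([c['k1'],0,0,0.]))[0].ravel();print(u,v)
x0,y0=max(int(u)-64,0),max(int(v)-48,0); print(x0,y0)
cv2.imwrite('pics/w2c.png',cv2.resize(cv2.imread('pics/w2.png')[y0:y0+96,x0:x0+128],(800,600),interpolation=cv2.INTER_CUBIC))
E
```

```text
t: 5.0
ee_pos: [0.5579, 0.1789, 0.2547]
eef_rot: [-180.0, -0.0, 97.2]
contact_force: [0.1, -0.9, -4.5]
width: 0.0127
t: 5.5
ee_pos: [0.5581, 0.1763, 0.2554]
eef_rot: [180.0, 0.0, 96.8]
contact_force: [-0.4, 0.1, -3.9]
width: 0.0133
cm [ 0.07 -0.    0.04] deg [ 0.    0.   -0.23] | [0.5581 0.1763 0.2554] [180.     0.    96.77] F [-0.4  0.1 -3.9] M [-0.02 -0.02  0.02] w 0.0133 t 5.5
top 4572 0.08548105912468347 ((546.275634765625, 258.8907775878906), (84.2672119140625, 84.03524780273438), 7.04589319229126)
[   0    0 1044   38   45  290  120   42   52   50   54   50   59   61
   69   68  519 1045    0]
nut 323 ((545.739990234375, 259.348876953125), (22.131084442138672, 22.454544067382812), 13.878281593322754)
252.81411231387779 104.29860507878765
188 56
```

View pics/w2c.png

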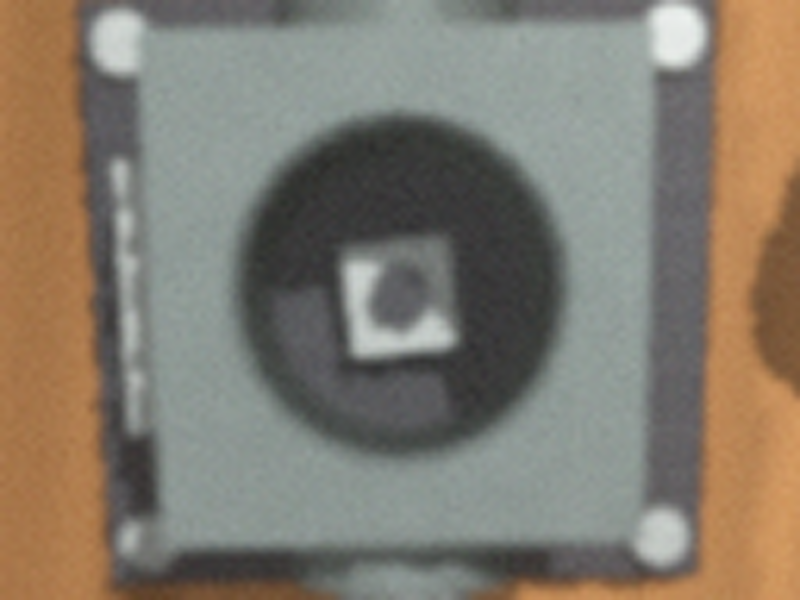

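The crop shows the nut's square at the bottom of the bore (centre near (400,295) in the crop), turned about 7° counter-clockwise from the block. Depth gives nut yaw 13.9° (so 103.9°), mill yaw 7.0°, and a bore axis near (0.546, 0.259). I'll align the key over it, hovering just above the mouth.

```bash

python3 - <<'E'
from h import *
go(.5468,.2565,.225,103.9)
E
python3 -m handwheel '{"claw":[0,0,0,0,0,0,0,0],"delta_pos":[[2,0.1,0],[4,0.1,0],[6,0.1,0],[8.08,0.15,0],[8.08,0.15,1.5],[8.08,0.15,3.0],[8.08,0.15,3.0],[8.08,0.15,3.0]],"angular":[[0,0,-2],[0,0,-4],[0,0,-6],[0,0,-7.1],[0,0,-7.1],[0,0,-7.1],[0,0,-7.1],[0,0,-7.1]]}'
python3 - <<'E'
from h import *
go(.5468,.2565,.225,103.9)
save('wrist','w3');save('scene','s3');go(.5468,.2565,.155,103.9)
p,d,c=load('w3'); C=cloud(c,d); X=C.reshape(-1,3)[d.reshape(-1)>0]
g=X[(np.hypot(X[:,0]-.546,X[:,1]-.259)<.075)&(abs(X[:,2]-.085)<.005)]
print('top',len(g),g[:,2].mean(),cv2.minAreaRect(g[:,:2].astype(np.float32)*1000))
s=r.sense(); R=Rotation.from_euler('xyz',s['eef_rot'],degrees=True).as_matrix()
L=(X-s['ee_pos'])@R; t=L[(abs(L[:,1])<.012)&(abs(L[:,0])<.06)&(L[:,2]>-.013)&(L[:,2]<-.004)]
print('bar',np.percentile(t[:,0],[0,100])*1e3,np.percentile(t[:,2],50)*1e3)
a=cv2.imread('pics/w3.png')[100:370,100:460]; b=cv2.imread('pics/s3.png')[200:335,220:400]
cv2.imwrite('pics/c3.png',np.vstack([cv2.resize(a,(400,300)),cv2.resize(b,(400,300))]))
E
```

```text
cm [ 8.08 -0.18  3.04] deg [ 0.    0.   -7.11] | [0.5581 0.1764 0.2554] [180.     0.    96.79] F [-0.1  0.1 -4.2] M [-0.04 -0.04 -0.  ] w 0.0132 t 5.55
t: 6.55
ee_pos: [0.5502, 0.257, 0.2256]
eef_rot: [180.0, 0.0, 103.9]
contact_force: [0.4, -0.3, -2.9]
width: 0.0132
cm [ 0.03 -0.34  0.06] deg [0.02 0.   0.01] | [0.5502 0.257  0.2256] [179.98   0.   103.91] F [ 0.4 -0.3 -2.9] M [ 0.   -0.02 -0.01] w 0.0132 t 6.55
cm [ 0.02 -0.35  7.09] deg [ 0.06 -0.    0.02] | [0.5502 0.2572 0.2259] [179.94  -0.   103.92] F [-1.  -0.1 -3.1] M [ 0.04  0.   -0.04] w 0.013 t 6.65
top 3778 0.08552572886297265 ((546.1459350585938, 258.9789123535156), (84.46176147460938, 84.07243347167969), 7.381340980529785)
bar [-35.57450037  43.58328556] -10.347882675445195
```

View pics/c3.png

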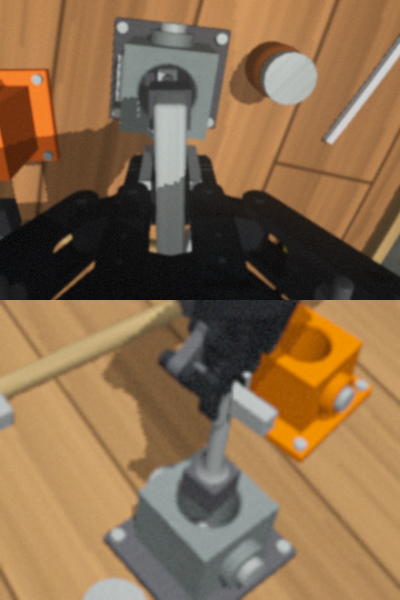

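The key hovers over the bore mouth, though it is about 3.4 mm off along tool y because I typed that shift with the wrong sign. The two in-hand offsets differ (2.6 vs 4.0 mm), so I'll compare them in the rigid camera frame before lowering.

```bash

python3 -m handwheel '{"claw":[0,0,0,0],"delta_pos":[[0,-0.34,0],[0,-0.34,0],[0,-0.34,0],[0,-0.34,0]],"angular":[[0,0,0],[0,0,0],[0,0,0],[0,0,0]]}'
python3 - <<'E'
from h import *
save('wrist','w4'); go(.5468,.2565,.155,103.9)
# rigid camera->tool from the current calibration
s=r.sense(); R=Rotation.from_euler('xyz',s['eef_rot'],degrees=True).as_matrix(); c=r.get_calibration('wrist')
Rc=np.array(c['rotation']); A=R.T@Rc; b=R.T@(np.array(c['position'])-s['ee_pos']); print(b)
for n in('w1','w3','w4'):
    p,d,c=load(n); C=cloud(c,d); L=((C-c['position'])@c['rotation'])@A.T+b
    L=L.reshape(-1,3)[d.reshape(-1)>0]
    q=L[(abs(L[:,1])<.004)&(abs(L[:,0])<.06)&(L[:,2]>-.0125)&(L[:,2]<-.008)]
    e=[]
    for y in np.arange(-.004,.004,.001):
        m=q[(q[:,1]>=y)&(q[:,1]<y+.001)]; e.append([m[:,0].min(),m[:,0].max()])
    w=L[(abs(L[:,1])<.012)&(L[:,0]>.02)&(L[:,0]<.04)&(L[:,2]>-.0125)&(L[:,2]<-.008)]
    print(n,np.median(e,0)*1e3,'y',np.percentile(w[:,1],[2,98])*1e3,'z',np.median(q[:,2])*1e3, 'slope',np.polyfit(q[:,0],q[:,2],1)[0])
p,d,c=load('w4'); X=cloud(c,d).reshape(-1,3); g=X[(np.hypot(X[:,0]-.546,X[:,1]-.259)<.075)&(abs(X[:,2]-.085)<.005)]
print(cv2.minAreaRect(g[:,:2].astype(np.float32)*1000))
E
```

```text
t: 7.15
ee_pos: [0.5466, 0.2566, 0.2253]
eef_rot: [180.0, 0.0, 104.0]
contact_force: [-0.5, 0.1, -4.1]
width: 0.0133
cm [-0.01  0.01  7.03] deg [0.01 0.   0.05] | [0.5467 0.2566 0.2253] [179.99   0.   103.95] F [-0.2  0.4 -3.1] M [-0.03  0.   -0.04] w 0.013 t 7.2
[ 0.0809236  -0.00017055 -0.12412091]Traceback (most recent call last):
  File "<stdin>", line 7, in <module>
ValueError: operands could not be broadcast together with shapes (384,512) (3,)
```

```bash

python3 - <<'E'
from h import *
s=r.sense(); R=Rotation.from_euler('xyz',s['eef_rot'],degrees=True).as_matrix(); c=r.get_calibration('wrist')
Rc=Rotation.from_euler('xyz',c['rotation'],degrees=True).as_matrix(); A=R.T@Rc; b=R.T@(np.array(c['position'])-s['ee_pos'])
for n in('w1','w3','w4'):
    p,d,c=load(n); C=cloud(c,d); L=((C-c['position'])@c['rotation'])@A.T+b
    L=L.reshape(-1,3)[d.reshape(-1)>0]
    q=L[(abs(L[:,1])<.004)&(abs(L[:,0])<.06)&(L[:,2]>-.0125)&(L[:,2]<-.008)]
    e=[]
    for y in np.arange(-.004,.004,.001):
        m=q[(q[:,1]>=y)&(q[:,1]<y+.001)]; e.append([m[:,0].min(),m[:,0].max()])
    w=L[(abs(L[:,1])<.012)&(L[:,0]>.02)&(L[:,0]<.04)&(L[:,2]>-.0125)&(L[:,2]<-.008)]
    print(n,np.median(e,0)*1e3,'y',np.percentile(w[:,1],[2,98])*1e3,'z',np.median(q[:,2])*1e3, 'slope',np.polyfit(q[:,0],q[:,2],1)[0])
p,d,c=load('w4'); X=cloud(c,d).reshape(-1,3); g=X[(np.hypot(X[:,0]-.546,X[:,1]-.259)<.075)&(abs(X[:,2]-.085)<.005)]
print(cv2.minAreaRect(g[:,:2].astype(np.float32)*1000))
E
```

```text
w1 [-34.79566365  43.47112074] y [-7.06565707  6.3777148 ] z -10.536500826042072 slope 0.0015985939654738356
w3 [-34.7854699   43.32676898] y [-7.05201671  6.34617417] z -10.501676511680547 slope 0.002691381525787705
w4 [-35.10110464  43.41940637] y [-7.08738411  6.36405639] z -10.484843564700641 slope 0.002446294262429865
((546.0785522460938, 258.99896240234375), (84.23779296875, 84.0888900756836), 7.377930641174316)
```

All three frames agree: the offset is about +3.9 mm along tool x. So I'll shift -0.14 cm in x and lower to just above the nut's stub.

```bash

python3 -m handwheel '{"claw":[0,0,0,0,0,0,0,0],"delta_pos":[[-0.14,0.03,0],[-0.14,0.03,1],[-0.14,0.03,2],[-0.14,0.03,3],[-0.14,0.03,4],[-0.14,0.03,5],[-0.14,0.03,6],[-0.14,0.03,6.4]],"angular":[[0,0,0],[0,0,0],[0,0,0],[0,0,0],[0,0,0],[0,0,0],[0,0,0],[0,0,0]]}'
python3 -m handwheel '{"claw":[0,0,0,0],"delta_pos":[[0,0,0],[0,0,0],[0,0,0],[0,0,0]],"angular":[[0,0,0],[0,0,0],[0,0,0],[0,0,0]]}'
python3 - <<'E'
from h import *
go(.547,.2551,.138,103.9)
E
```

```text
t: 8.2
ee_pos: [0.547, 0.2552, 0.1605]
eef_rot: [-179.9, -0.0, 104.0]
contact_force: [0.2, -0.3, -3.0]
width: 0.0132
t: 8.7
ee_pos: [0.5473, 0.2553, 0.1615]
eef_rot: [180.0, 0.0, 104.0]
contact_force: [0.0, 0.2, -2.8]
width: 0.0131
cm [-0.01 -0.03  2.35] deg [0.02 0.   0.05] | [0.5473 0.2553 0.1615] [179.98   0.   103.95] F [ 0.   0.2 -2.8] M [-0.04 -0.   -0.09] w 0.0131 t 8.7
```

```bash

python3 -m handwheel '{"claw":[0,0,0,0,0,0],"delta_pos":[[0,0,0.3],[0,0,0.6],[0,0,0.8],[0,0,0.95],[0,0,1.05],[0,0,1.05]],"angular":[[0,0,0],[0,0,0],[0,0,0],[0,0,0],[0,0,0],[0,0,0]]}'
python3 - <<'E'
from h import *
go(.547,.2551,.138,103.9)
E
```

```text
t: 9.45
ee_pos: [0.5472, 0.2553, 0.1508]
eef_rot: [-180.0, -0.0, 104.0]
contact_force: [0.3, 0.9, -3.5]
width: 0.0129
cm [-0.01 -0.03  1.28] deg [-0.   -0.    0.05] | [0.5472 0.2553 0.1508] [-180.     -0.    103.95] F [ 0.3  0.9 -3.5] M [-0.02 -0.01 -0.01] w 0.0129 t 9.45
```

```bash

python3 -m handwheel '{"claw":[0,0,0,0],"delta_pos":[[0,0,0.15],[0,0,0.3],[0,0,0.4],[0,0,0.4]],"angular":[[0,0,0],[0,0,0],[0,0,0],[0,0,0]]}'
python3 - <<'E'
from h import *
go(.547,.2551,.138,103.9)
E
```

```text
t: 9.95
ee_pos: [0.5472, 0.2553, 0.1467]
eef_rot: [-180.0, -0.0, 103.9]
contact_force: [-0.4, 0.3, -3.2]
width: 0.013
cm [-0.01 -0.02  0.87] deg [-0.01 -0.    0.05] | [0.5472 0.2553 0.1467] [-179.99   -0.    103.95] F [-0.4  0.3 -3.2] M [ 0.05 -0.06 -0.05] w 0.013 t 9.95
```

The socket slid over the nut with no contact force. I'll keep lowering in small steps to find the floor.

```bash

python3 -m handwheel '{"claw":[0,0,0,0],"delta_pos":[[0,0,0.15],[0,0,0.3],[0,0,0.45],[0,0,0.5]],"angular":[[0,0,0],[0,0,0],[0,0,0],[0,0,0]]}'
python3 -m handwheel '{"claw":[0,0,0],"delta_pos":[[0,0,0.1],[0,0,0.2],[0,0,0.2]],"angular":[[0,0,0],[0,0,0],[0,0,0]]}'
python3 - <<'E'
from h import *
go(.547,.2551,.138,103.9)
E
```

```text
t: 10.45
ee_pos: [0.5472, 0.2553, 0.1416]
eef_rot: [-180.0, 0.0, 104.0]
contact_force: [-0.0, -0.3, -3.5]
width: 0.0131
t: 10.82
ee_pos: [0.5472, 0.2553, 0.1397]
eef_rot: [-180.0, -0.0, 104.0]
contact_force: [-0.2, 1.0, -4.2]
width: 0.0132
cm [-0.01 -0.02  0.17] deg [-0.01 -0.    0.05] | [0.5472 0.2553 0.1397] [-179.99   -0.    103.95] F [-0.2  1.  -4.2] M [0.04 0.   0.01] w 0.0132 t 10.82
```

Still no contact, with the foot about 1–2 mm above the floor. I'll lower 1 mm more, then turn clockwise (positive about tool z) around the key's axis, which sits 3.9 mm from the TCP.

```bash

python3 -m handwheel '{"claw":[0,0,0],"delta_pos":[[0,0,0.05],[0,0,0.1],[0,0,0.1]],"angular":[[0,0,0],[0,0,0],[0,0,0]]}'
python3 -m handwheel '{"claw":[0,0,0,0,0,0],"delta_pos":[[0,-0.014,0],[0.001,-0.027,0],[0.003,-0.041,0],[0.004,-0.054,0],[0.006,-0.068,0],[0.006,-0.068,0]],"angular":[[0,0,2],[0,0,4],[0,0,6],[0,0,8],[0,0,10],[0,0,10]]}' 80
python3 - <<'E'
from h import *
go(.547,.2551,.138,103.9)
E
```

```text
t: 11.2
ee_pos: [0.5472, 0.2553, 0.1388]
eef_rot: [-180.0, -0.0, 104.0]
contact_force: [-0.5, 0.3, -4.1]
width: 0.0128
t: 11.95
ee_pos: [0.5468, 0.2554, 0.1389]
eef_rot: [179.9, -0.0, 93.9]
contact_force: [2.4, 2.4, -3.4]
width: 0.0124
cm [-0.03  0.02  0.09] deg [ 0.05 -0.02 -9.97] | [0.5468 0.2554 0.1389] [ 1.7995e+02 -3.0000e-02  9.3930e+01] F [ 2.4  2.4 -3.4] M [ 0.59 -0.5   0.03] w 0.0124 t 11.95
```

```bash

python3 -m handwheel '{"claw":[0,0,0,0,0,0],"delta_pos":[[0,-0.014,0],[0.001,-0.027,0],[0.003,-0.041,0],[0.004,-0.054,0],[0.006,-0.068,0],[0.006,-0.068,0]],"angular":[[0,0,2],[0,0,4],[0,0,6],[0,0,8],[0,0,10],[0,0,10]]}'
python3 - <<'E'
from h import *
go(.547,.2551,.138,103.9)
E
```

```text
t: 12.7
ee_pos: [0.5461, 0.2552, 0.1389]
eef_rot: [180.0, -0.0, 83.9]
contact_force: [4.4, 2.6, -3.4]
width: 0.0127
cm [-0.    0.09  0.09] deg [ 4.000e-02 -1.000e-02 -1.998e+01] | [0.5461 0.2552 0.1389] [ 1.7996e+02 -1.0000e-02  8.3920e+01] F [ 4.4  2.6 -3.4] M [ 0.72 -1.01  0.18] w 0.0127 t 12.7
```

Mz rose to 0.18 N m, so the nut is turning. A side load of about 5 N has built up, so I'll relieve it while turning on in smaller steps.

```bash

python3 -m handwheel '{"claw":[0,0,0,0,0],"delta_pos":[[0.02,0.01,0],[0.04,0.02,0],[0.04,0.01,0],[0.04,0.01,0],[0.04,0.01,0]],"angular":[[0,0,1.5],[0,0,3],[0,0,4.5],[0,0,6],[0,0,6]]}'
python3 - <<'E'
from h import *
go(.547,.2551,.138,103.9)
E
```

```text
t: 13.32
ee_pos: [0.546, 0.2555, 0.1389]
eef_rot: [180.0, 0.0, 77.9]
contact_force: [3.2, 1.5, -0.4]
width: 0.0127
cm [-0.02  0.1   0.09] deg [  0.     0.   -25.98] | [0.546  0.2555 0.1389] [180.     0.    77.92] F [ 3.2  1.5 -0.4] M [ 0.44 -0.75  0.17] w 0.0127 t 13.32
```

```bash

python3 -m handwheel '{"claw":[0,0,0,0],"delta_pos":[[0,0,0],[0.01,0,0],[0.01,0,0],[0.01,0,0]],"angular":[[0,0,1.5],[0,0,3],[0,0,4],[0,0,4]]}'
python3 - <<'E'
from h import *
go(.547,.2551,.138,103.9)
E
python3 -m handwheel '{"claw":[0,0,0,0],"delta_pos":[[0,0,0],[0.01,0,0],[0.01,0,0],[0.01,0,0]],"angular":[[0,0,1],[0,0,2],[0,0,3],[0,0,3]]}'
python3 - <<'E'
from h import *
go(.547,.2551,.138,103.9)
E
```

```text
t: 13.82
ee_pos: [0.546, 0.2557, 0.1388]
eef_rot: [-180.0, 0.0, 73.9]
contact_force: [3.3, 1.2, -0.2]
width: 0.0125
cm [-0.03  0.11  0.08] deg [ -0.     0.   -29.96] | [0.546  0.2557 0.1388] [-180.      0.     73.94] F [ 3.3  1.2 -0.2] M [ 0.41 -0.67  0.2 ] w 0.0125 t 13.82
t: 14.32
ee_pos: [0.5461, 0.2557, 0.1388]
eef_rot: [-180.0, 0.0, 70.9]
contact_force: [1.9, 0.9, 1.1]
width: 0.0124
cm [-0.03  0.11  0.08] deg [ -0.     0.   -32.96] | [0.5461 0.2557 0.1388] [-180.      0.     70.94] F [1.9 0.9 1.1] M [ 0.26 -0.58  0.18] w 0.0124 t 14.32
```

```bash
cat > m.py <<'E'
from h import *
s=r.sense(); print('yaw',s['eef_rot'][2].round(2),'F',s['contact_force'].round(1),'M',s['wrist_torque'].round(2))
E
python3 -m handwheel '{"claw":[0,0,0],"delta_pos":[[0,0,0],[0.01,0,0],[0.01,0,0]],"angular":[[0,0,1],[0,0,2],[0,0,2]]}'>/dev/null; python3 m.py
python3 -m handwheel '{"claw":[0,0,0],"delta_pos":[[0,0,0],[0,0,0],[0,0,0]],"angular":[[0,0,0.7],[0,0,1.4],[0,0,1.4]]}'>/dev/null; python3 m.py
```

```text
yaw 68.94 F [ 1.9 -0.5  1.7] M [ 0.23 -0.47  0.19]
yaw 67.54 F [1.7 0.3 1.6] M [ 0.17 -0.43  0.22]
```

```bash

python3 -m handwheel '{"claw":[0,0,0],"delta_pos":[[0,0,0],[0,0,0],[0,0,0]],"angular":[[0,0,0.7],[0,0,1.4],[0,0,1.4]]}'>/dev/null; python3 m.py
python3 -m handwheel '{"claw":[0,0,0],"delta_pos":[[0,0,0],[0,0,0],[0,0,0]],"angular":[[0,0,0.5],[0,0,1],[0,0,1]]}'>/dev/null; python3 m.py
```

```text
yaw 66.14 F [1.8 1.4 0.8] M [ 0.18 -0.4   0.14]
yaw 65.14 F [1.7 0.9 1.2] M [ 0.16 -0.38  0.19]
```

```bash

python3 -m handwheel '{"claw":[0,0,0],"delta_pos":[[0,0,0],[0,0,0],[0,0,0]],"angular":[[0,0,0.5],[0,0,1],[0,0,1]]}'>/dev/null; python3 m.py
python3 -m handwheel '{"claw":[0,0,0],"delta_pos":[[0,0,0],[0,0,0],[0,0,0]],"angular":[[0,0,0.5],[0,0,1],[0,0,1]]}'>/dev/null; python3 m.py
```

```text
yaw 64.14 F [1.5 1.2 1.8] M [ 0.3  -0.33  0.11]
yaw 63.14 F [1.1 0.7 2. ] M [ 0.22 -0.3   0.16]
```

```bash

python3 -m handwheel '{"claw":[0,0,0],"delta_pos":[[0,0,0],[0,0,0],[0,0,0]],"angular":[[0,0,0.5],[0,0,1],[0,0,1]]}'>/dev/null; python3 m.py
python3 -m handwheel '{"claw":[0,0,0],"delta_pos":[[0,0,0],[0,0,0],[0,0,0]],"angular":[[0,0,0.5],[0,0,1],[0,0,1]]}'>/dev/null; python3 m.py
```

```text
yaw 62.14 F [1.  1.3 2.4] M [ 0.21 -0.29  0.18]
yaw 61.14 F [0.8 0.7 2.8] M [ 0.28 -0.2   0.17]
```

```bash

python3 -m handwheel '{"claw":[0,0,0],"delta_pos":[[0,0,0],[0,0,0],[0,0,0]],"angular":[[0,0,0.5],[0,0,1],[0,0,1]]}'>/dev/null; python3 m.py
cat > bar.py <<'E'
from h import *
import sys
save('wrist',sys.argv[1]); p,d,c=load(sys.argv[1]); s=r.sense(); R=Rotation.from_euler('xyz',s['eef_rot'],degrees=True).as_matrix()
L=((cloud(c,d)-s['ee_pos'])@R).reshape(-1,3)[d.reshape(-1)>0]
q=L[(abs(L[:,1])<.02)&(abs(L[:,0])<.06)&(L[:,2]>-.014)&(L[:,2]<-.007)]
print('bar in tool: ',cv2.minAreaRect(q[:,:2].astype(np.float32)*1000),'z',np.median(q[:,2]),'x',q[:,0].min(),q[:,0].max())
E
python3 bar.py w5
```

```text
yaw 60.15 F [1.3 1.3 1.9] M [ 0.24 -0.18  0.23]
bar in tool:  ((4.156167984008789, -1.7808990478515625), (77.25328063964844, 36.85508346557617), 17.275318145751953) z -0.01042647073997538 x -0.036413242788161604 0.043249426704182296
```

```bash
cat > bar2.py <<'E'
from h import *
import sys
s=r.sense(); R=Rotation.from_euler('xyz',s['eef_rot'],degrees=True).as_matrix(); c=r.get_calibration('wrist')
A=R.T@Rotation.from_euler('xyz',c['rotation'],degrees=True).as_matrix(); b=R.T@(np.array(c['position'])-s['ee_pos'])
for n in sys.argv[1:]:
    p,d,c=load(n); L=((cloud(c,d)-c['position'])@c['rotation']@A.T+b).reshape(-1,3)[d.reshape(-1)>0]
    q=L[(abs(L[:,1])<.012)&(L[:,0]>.013)&(L[:,0]<.06)&(L[:,2]>-.014)&(L[:,2]<-.007)]
    print(n,'bar angle in tool deg',np.degrees(np.arctan(np.polyfit(q[:,0],q[:,1],1)[0])).round(2),'end x',np.percentile(q[:,0],99.5))
E
python3 bar2.py w1 w4 w5
python3 -m handwheel '{"claw":[0,0,0],"delta_pos":[[0,0,0],[0,0,0],[0,0,0]],"angular":[[0,0,0.5],[0,0,1],[0,0,1]]}'>/dev/null; python3 m.py
```

```text
w1 bar angle in tool deg -0.01 end x 0.04292280316852772
w4 bar angle in tool deg 0.25 end x 0.04293342735162519
w5 bar angle in tool deg 0.06 end x 0.042860617096255
yaw 59.16 F [1.1 0.4 1.6] M [ 0.21 -0.22  0.44]
```

The bar hasn't slipped in the grip, and Mz stepped up to 0.44, so that is the stop. I'll ease back 0.7° straight away and re-read.

```bash

python3 -m handwheel '{"claw":[0,0,0],"delta_pos":[[0,0,0],[0,0,0],[0,0,0]],"angular":[[0,0,-0.7],[0,0,-0.7],[0,0,-0.7]]}'>/dev/null; python3 m.py
python3 -m handwheel '{"claw":[0],"delta_pos":[[0,0,0]],"angular":[[0,0,0]]}'; python3 m.py
```

```text
yaw 59.84 F [0.6 2.  2.2] M [ 0.28 -0.22  0.26]
t: 18.62
ee_pos: [0.5461, 0.2558, 0.1388]
eef_rot: [-180.0, 0.0, 59.8]
contact_force: [1.8, 1.3, 1.2]
width: 0.0128
yaw 59.85 F [1.8 1.3 1.2] M [ 0.27 -0.25  0.17]
```

```bash

python3 -m handwheel '{"claw":[0,0,0],"delta_pos":[[0,0,0],[0,0,0],[0,0,0]],"angular":[[0,0,0.4],[0,0,0.4],[0,0,0.4]]}'>/dev/null; python3 m.py
python3 -m handwheel '{"claw":[0],"delta_pos":[[0,0,0]],"angular":[[0,0,0]]}'>/dev/null; python3 m.py
```

```text
yaw 59.46 F [1.1 1.4 0.5] M [ 0.25 -0.29  0.33]
yaw 59.45 F [1.4 0.6 1.5] M [ 0.25 -0.27  0.34]
```

The stop is confirmed: 0.34 N m, springy and below 0.4. Now I'll unwind 2° to unload the key, set it down gently and open.

```bash

python3 -m handwheel '{"claw":[0,0,0,0],"delta_pos":[[0,0,0],[0,0.014,0.03],[0,0.014,0.06],[0,0.014,0.06]],"angular":[[0,0,-1],[0,0,-2],[0,0,-2],[0,0,-2]]}'; python3 m.py
python3 -m handwheel '{"claw":[3,10,20,35,60,90,100,100],"delta_pos":[[0,0,0],[0,0,0],[0,0,0],[0,0,0],[0,0,0],[0,0,0],[0,0,0],[0,0,0]],"angular":[[0,0,0],[0,0,0],[0,0,0],[0,0,0],[0,0,0],[0,0,0],[0,0,0],[0,0,0]]}' 20
python3 bar2.py; python3 m.py
```

```text
t: 19.62
ee_pos: [0.5461, 0.2558, 0.138]
eef_rot: [-180.0, 0.0, 61.4]
contact_force: [1.0, 0.3, -1.2]
width: 0.0129
yaw 61.44 F [ 1.   0.3 -1.2] M [ 0.31 -0.25  0.07]
t: 20.62
ee_pos: [0.5462, 0.2558, 0.1382]
eef_rot: [180.0, 0.0, 61.5]
contact_force: [-0.2, -1.2, 0.0]
width: 0.0854
yaw 61.45 F [-0.2 -1.2  0. ] M [-0.    0.03  0.03]
```

Released. I'll rise straight up and look.

```bash

python3 -m handwheel '{"claw":[100,100,100,100,100,100],"delta_pos":[[0,0,-2],[0,0,-5],[0,0,-9],[0,0,-13],[0,0,-13],[0,0,-13]],"angular":[[0,0,0],[0,0,0],[0,0,0],[0,0,0],[0,0,0],[0,0,0]]}'
python3 - <<'E'
from h import *
for n,f in(('scene','s9'),('top','t9'),('wrist','w9')):
    save(n,f); p,d,c=load(f); X=cloud(c,d).reshape(-1,3)[d.reshape(-1)>0]
    q=X[(np.hypot(X[:,0]-.546,X[:,1]-.259)<.055)&(X[:,2]>.13)&(X[:,2]<.16)]
    k=q[q[:,2]>np.percentile(q[:,2],50)-.004] if len(q) else q
    if len(k): print(n,len(k),cv2.minAreaRect(k[:,:2].astype(np.float32)*1000),np.percentile(k[:,2],[5,50,95]).round(4),np.linalg.lstsq(np.c_[k[:,:2],np.ones(len(k))],k[:,2],rcond=None)[0][:2].round(3))
a=cv2.imread('pics/w9.png')[40:310,76:436]; b=cv2.imread('pics/s9.png')[200:335,220:400]
cv2.imwrite('pics/c9.png',np.vstack([cv2.resize(a,(400,300)),cv2.resize(b,(400,300))]))
E
```

```text
t: 21.38
ee_pos: [0.546, 0.2557, 0.2673]
eef_rot: [-179.9, 0.1, 61.5]
contact_force: [0.1, -0.3, -0.6]
width: 0.0858
scene 321 ((547.7150268554688, 259.7729797363281), (79.42742919921875, 14.426826477050781), 62.224693298339844) [0.1458 0.148  0.1499] [-0.023  0.013]
top 219 ((548.5855712890625, 257.41998291015625), (80.5570068359375, 14.192986488342285), 61.85030746459961) [0.1454 0.1475 0.1497] [ 0.022 -0.006]
wrist 1156 ((546.7238159179688, 260.28887939453125), (78.93099975585938, 13.979338645935059), 61.85604476928711) [0.1469 0.1484 0.1496] [-0.006 -0.   ]
```

View pics/c9.png

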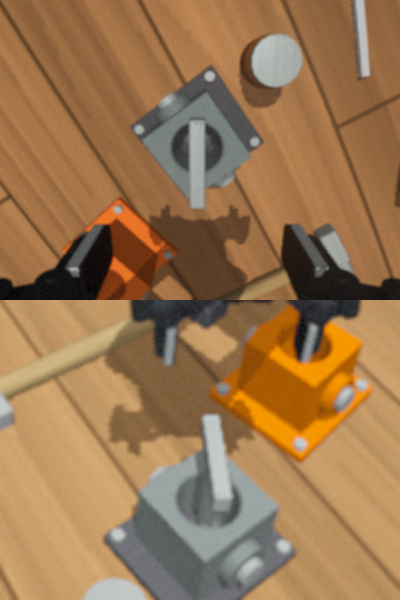

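The picture shows the key upright in the grey mill's bore, with the fingers clear. The bar's top is at z 0.148 (12 + 126 + 10 mm), so the key is fully seated and level. I'll hand it in.

```bash
python3 -c "
from cell import r
r.job_done(); print(r.sense()['t'])"
```

```text
the job is handed in; nothing more can be done
the job is handed in; nothing more can be done
```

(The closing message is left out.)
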